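Switch on the test chamber's lamp

TASK

Three small switch boxes stand on the bench, each with one bat toggle on top. Switch on the chamber lamp: flip the toggle with the yellow sleeve over its centre so that it rests fully on the side of the green dot. Leave the blue and red toggles as they are.

Things in the scene. Friction and masses are not known exactly. Their poses are not given: they have to be found in the camera images.
- lamp_box: Grey switch box of the yellow toggle, 80 (x) x 100 (y) x 45 mm high, fixed to the bench, yaw within 0.9 rad. Origin: centre of underside. On the lid a green dot (on) lies 31 mm toward its +x, a black dot (off) 31 mm toward its -x. The bat pivots about the box's y, 52 mm above the origin, in a bushing 53 mm high. Bat 47 mm long from the pivot; sleeve 8 mm wide at 10 mm, 14 mm from 38 mm on.
- lamp_toggle (a joint): Angle of the yellow toggle (rad): 0 = off, leaning 0.42 (24 degrees) from upright toward the black dot (box -x); 0.42 = upright; 0.84 = on, leaning 0.42 toward the green dot (box +x). A spring drives it from the centre to the nearer end, so once past upright it snaps over; pushing the sleeve takes about 2 to 5 N. Starts off.
- fan_toggle (a joint): Angle of the toggle with the blue sleeve (cooling fan) on an identical box, same meaning. It starts on (about 0.84) and must stay on.
- pump_toggle (a joint): Angle of the toggle with the red sleeve (pump) on an identical box, same meaning. It starts off (about 0) and must stay off.
There are look-alikes about, which are no part of the job. What is shaped like the part that bears pump_toggle but brown or orange is not meant.

How it is judged:
At the end, for the whole second after the job is handed in: The yellow toggle rests on the green-dot side (within 0.14 rad, 8 degrees, of its stop), the blue toggle is still on and the red one still off (each within 0.14 rad of its stop) (value of joint each of lamp_toggle, fan_toggle above 0.7 rad and value of joint pump_toggle below 0.14 rad); the robot touches nothing.
It fails at once if the blue toggle is moved to its centre or beyond (value of joint fan_toggle below 0.42 rad).
It fails at once if the red toggle is moved to its centre or beyond (value of joint pump_toggle above 0.42 rad).
It also fails if it takes over 29 s, if anything falls off the work surface, if the arm or the gripper's body presses on something with over 40 N, if the wrist force passes 120 N, or if a joint passes its speed limit or range.

ROBOT

A 7-joint arm with a two-finger parallel gripper is mounted at the origin on a cart in front of the work surface, level with it; the furniture and walls round the work are solid. World frame = base frame: x ahead of the robot, y to its left, z up, the work surface at z = 0. Lengths are in m, angles in rad, forces in N, time in s.
With the tool pointing down it reaches from about 0.4 to 0.875 m from the base axis. Payload 6.5 kg.
Tool frame: the origin (TCP) lies between the finger pads; the fingertips stand 14 mm ahead of it and the grasp point (between the pads) lies 5 mm behind it; z points along the fingers, y is the direction in which the jaws open and shut (so a half turn about z gives the same grasp; the last joint's range is limited). The gripper opens to 88 mm and grips with 3 to 60 N. Pads are 18 mm wide; open, the fingers measure 123 mm over their backs; the gripper's body (75 mm by 187 mm) begins 45 mm behind the grasp point.
Start: joints at [1.088, 0.536, -0.004, 1.538, 0.003, 1.067, -0.071], TCP at [0.263, -0.594, 0.253] pointing down, gripper open.
Joint ranges: [-2.7, 2.7], [-0.37, 2.16], [-1.27, 1.26], [0.24, 2.4], [-1.31, 4.45], [0.19, 1.91], [-2.76, 2.76]. Speed limits (rad/s): [2.39, 2.39, 3.14, 3.14, 3.14, 3.14, 3.14].

INTERFACE

Orientations are given as a rotation vector (axis times angle).
In Python, from rig import ctrl gives the robot as it stands.
- The arm moves only by the shell command python3 -m jog 'ROWS' [OPENING] [FORCE]. ROWS is JSON, a list of rows, each a list of 2 entries, a list of its own where there are three numbers: the shift along the world's x, y, z in m, then the turn, a rotation vector about the world's x, y, z in degrees. In form: [[[tx, ty, tz], [rx, ry, rz]], ...]. A call has 1 to 8 rows; each row shifts and turns the commanded pose from where the row before left it; what a row does not reach is not made up. A row lasts 1/8 s, in which the tool goes at most 62.5 mm and 10.7 degrees, less where a joint would pass 70% of its speed; a pose out of reach is approached as far as the arm can. A call with a gripper value outside its range is refused whole. OPENING is the finger opening in m, from 0 to 0.0881, set as the call begins (- or left out, the last holds). The fingers move at their own pace and stop on an object; FORCE is the grip in N (left out, the last holds). Time passes only in rows, so rows that do not move let the fingers close. It gives the time, the measured TCP pose, the force and the opening at its end, in the units of the state.
- ctrl.get_obs(): the state, without advancing time (a new reading comes with each control period).
- ctrl.grab_frame(name): name is "scene" or "top" or "wrist"; returns the picture (480x640x3 uint8, red, green, blue); there is no depth.
- ctrl.camera_info(name): a dict with "fx", "fy", "cx", "cy" (pixels), "dist_coeffs" ([k1, k2, p1, p2, k3] as OpenCV has them; the pictures are not rectified), "pose" (4x4, takes a point from camera to world coordinates). Camera axes: x right, y up, looking along -z (the intrinsics and any distortion apply to the point x, -y, -z); pixel columns grow to the right and rows downward; lengths in m; the calibration is good to about 2 mm. A picture is of the moment at which its call begins: read the wrist's pose just before it. camera_info takes no time and is no camera call; for the wrist camera it gives the pose at the moment of the call.
- ctrl.finish_job(): hands the job in, once; it reports no verdict.
Trained networks look in the newest picture that a camera, given by its name, has taken for a name from the list of things; names that differ only in an ending like _2 or _b are one class to them, and where a whole thing is asked for, a point or a joint stands for the part that bears it (a point fixed in the world has none). Each returns a list of dicts, best first, with "p" (0 to 1); they miss things now and then, are a little off and sometimes report something else, mostly with a low value. They report only what shows in the picture. A call takes as long as a camera call. They do not tell look-alikes from the thing itself.
- ctrl.search_frame(camera, name): "bbox" ([left, top, width, height] as shares, 0 to 1, of the picture: columns of its width, rows of its height, round what is visible of it).
The state is a dict: "t": time; "joint_positions": joint angles; "joint_velocities": joint speeds; "effort": joint torques, N m; "eef_pos": TCP position; "orientation": TCP orientation; "wrist_force": force on the tool from outside, world axes, zero at the start; "moment": the same for the moment, N m; "opening": opening from 0.0 (shut) to 1.0 (fully open).
Only numpy, scipy, OpenCV 4.12 (cv2) and the standard library are available. Lean on these libraries where they do the work, as an engineer would, in place of code of your own. Each camera call takes 0.05 s, during which the arm holds its last target.

## Working session

There is one attempt and no reset: what is moved stays moved. The work goes in short steps, Python scripts to look and compute and a shell command to move; the robot and the scene stay as the last step left them, time stands still between calls to the robot, and variables do not carry over. Pictures are saved under pics/ and viewed, and the job is handed in when it is done.

```bash
mkdir -p pics
python3 - <<'E'
from rig import ctrl
import cv2
for n in ("scene","top"):
    im=ctrl.grab_frame(n); cv2.imwrite(f"pics/{n}0.png",im[:,:,::-1])
    for o in ("lamp_toggle","fan_toggle","pump_toggle","lamp_box"):
        print(n,o,[([round(v*s) for v,s in zip(d["bbox"],(640,480,640,480))],round(d["p"],2)) for d in ctrl.search_frame(n,o)][:4])
    c=ctrl.camera_info(n);print(c)
s=ctrl.get_obs();print(s)
E
```

```text
scene lamp_toggle [([235, 277, 8, 12], 0.59)]
scene fan_toggle [([335, 221, 13, 17], 0.54)]
scene pump_toggle [([372, 167, 9, 18], 0.6), ([426, 192, 17, 16], 0.56), ([187, 239, 12, 11], 0.53)]
scene lamp_box [([209, 272, 59, 53], 0.91)]
{'fx': 574.2198440156398, 'fy': 574.2198440156398, 'cx': 318.6082230889847, 'cy': 227.78683908996504, 'dist_coeffs': array([-0.02109893,  0.        ,  0.        ,  0.        ,  0.        ]), 'pose': array([[-0.73844235,  0.42512101, -0.52342624, -0.10530419],
       [-0.6742387 , -0.47729545,  0.56355233,  0.81189481],
       [-0.01025103,  0.76906513,  0.63908821,  0.8542506 ],
       [ 0.        ,  0.        ,  0.        ,  1.        ]])}
top lamp_toggle [([196, 229, 11, 11], 0.49)]
top fan_toggle []
top pump_toggle [([431, 310, 17, 9], 0.66), ([206, 156, 6, 8], 0.58), ([431, 221, 9, 9], 0.49)]
top lamp_box [([179, 203, 59, 53], 0.6), ([193, 229, 14, 10], 0.43)]
{'fx': 467.1860147652227, 'fy': 467.1860147652227, 'cx': 320.470792700993, 'cy': 234.74735261697296, 'dist_coeffs': array([-0.07972795,  0.        ,  0.        ,  0.        ,  0.        ]), 
[... 276 characters left out ...]
tions': array([ 1.08779963,  0.53640939, -0.00436837,  1.53796155,  0.00261731,
        1.06730763, -0.07121949]), 'joint_velocities': array([ 9.91243804e-04, -1.49247058e-03,  3.63238988e-04, -2.92454026e-04,
       -7.50666372e-05, -1.19281408e-03,  2.86003853e-04]), 'effort': array([-9.45348911e-04, -5.70463336e+01,  9.89093408e-01, -2.51704609e+01,
       -5.61815256e-02,  1.18018052e-02,  9.75052853e-05]), 'eef_pos': array([ 0.2631013 , -0.59432547,  0.25268606]), 'orientation': array([-3.07356088e+00, -6.49958946e-01,  1.25340311e-04]), 'wrist_force': array([-0.45171858, -0.26126007,  0.32940522]), 'moment': array([ 0.00120244, -0.02830097, -0.01836056]), 'opening': 1.0004931585311696}
```

View pics/scene0.png

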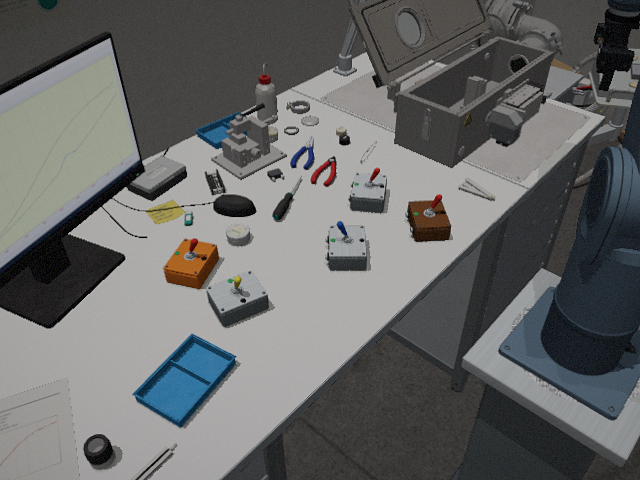

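View pics/top0.png

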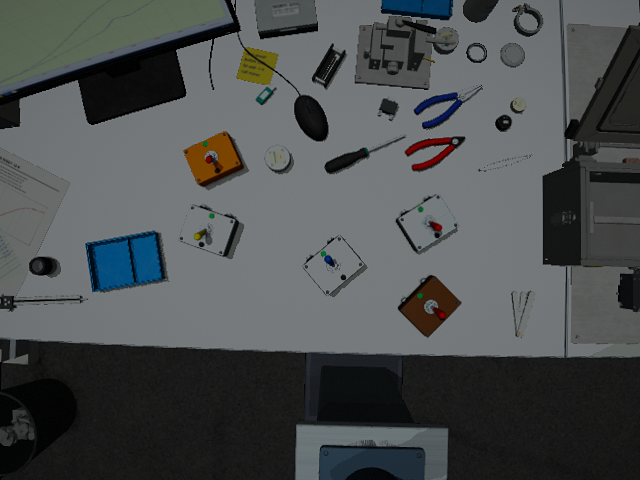

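Run:
```python
import cv2,numpy as np
a=cv2.imread("pics/top0.png");b=cv2.imread("pics/scene0.png")
A=cv2.resize(a[190:265,165:255],None,fx=5,fy=5,interpolation=cv2.INTER_CUBIC)
B=cv2.resize(b[262:337,195:285],None,fx=5,fy=5,interpolation=cv2.INTER_CUBIC)
cv2.imwrite("pics/crop0.png",np.vstack([A,B])[:,:])
cv2.imwrite("pics/crop0.png",cv2.resize(np.hstack([A,B]),(800,333)))
```

```text
(no output)
```

View pics/crop0.png

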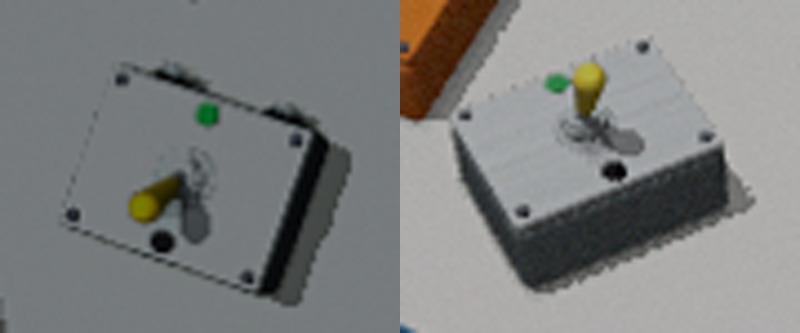

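The top view shows the yellow toggle at (201,235), on a grey box with its green dot at (212,216) and black dot at (201,244). 

Things that could be taken for it:
- blue toggle at (329,260)
- red toggle at (437,228)
- orange box at (211,158) and brown box at (437,312), both look-alikes with red bats

The crop confirms the yellow one, which leans to the black side. Next I measure it.

```bash
cat > h.py <<'E'
import numpy as np,cv2
from rig import ctrl
def ray(n,uv,c=None):
    c=c or ctrl.camera_info(n)
    K=np.array([[c["fx"],0,c["cx"]],[0,c["fy"],c["cy"]],[0,0,1]])
    p=cv2.undistortPoints(np.array([[uv]],float),K,np.array(c["dist_coeffs"]))[0,0]
    T=np.array(c["pose"]);return T[:3,3],T[:3,:3]@np.array([p[0],-p[1],-1])
def onz(n,uv,z,c=None):
    o,d=ray(n,uv,c);return o+d*(z-o[2])/d[2]
def proj(n,P,c=None):
    c=c or ctrl.camera_info(n);T=np.array(c["pose"]);q=T[:3,:3].T@(np.array(P)-T[:3,3])
    return np.array([c["cx"]+c["fx"]*q[0]/-q[2],c["cy"]-c["fy"]*q[1]/-q[2]])
E
python3 - <<'E'
from h import *
for n,g,b in (("top",(211.8,215.9),(201.5,244.5)),("scene",(230.3,280.7),(243.2,300.5))):
    G=onz(n,g,.045);B=onz(n,b,.045);v=G-B
    print(n,G,B,np.linalg.norm(v),"mid",(G+B)/2,"x-dir deg",np.degrees(np.arctan2(v[1],v[0])))
for nm,uv in (("orange",(213,158)),("blue",(334,266)),("tray",(164,240))): print(nm,onz("top",uv,.045))
E
```

```text
top [0.57869105 0.33753721 0.045     ] [0.52015013 0.35645715 0.045     ] 0.061522383686357617 mid [0.54942059 0.34699718 0.045     ] x-dir deg -17.910403467819748
scene [0.5776513  0.33694025 0.045     ] [0.51836615 0.35568184 0.045     ] 0.06217697193353861 mid [0.54800873 0.34631104 0.045     ] x-dir deg -17.54311270802089
orange [0.69765727 0.34000948 0.045     ]
blue [0.48387744 0.08750117 0.045     ]
tray [0.52731712 0.434486   0.045     ]
```

The two cameras agree to within 1.5 mm. The pivot is near (0.549, 0.347, 0.052) and box +x points at −17.7°. 

The plan is to push along box +x with shut fingers. That needs a tool turn of +138.4° to line the jaw axis up with box y. I move over high.

```bash
python3 -m jog '[[[0.022,0.05,0.01],[0,0,10.5]],[[0.022,0.05,0.01],[0,0,10.5]],[[0.022,0.05,0.01],[0,0,10.5]],[[0.022,0.05,0.01],[0,0,10.5]],[[0.022,0.05,0.01],[0,0,10.5]],[[0.022,0.05,0.01],[0,0,10.5]],[[0.022,0.05,0.01],[0,0,10.5]],[[0.022,0.05,0.01],[0,0,10.5]]]' 0
```

```text
t: 1.5
eef_pos: [0.4397, -0.1928, 0.3334]
orientation: [1.841, 2.544, -0.0]
wrist_force: [0.5, -0.4, -0.1]
opening: 0.112
```

```bash
python3 -m jog '[[[0.007,0.056,-0.01],[0,0,10.5]],[[0.007,0.056,-0.01],[0,0,10.5]],[[0.007,0.056,-0.01],[0,0,10.5]],[[0.007,0.056,-0.01],[0,0,10.5]],[[0.007,0.056,-0.01],[0,0,10.5]],[[0.007,0.056,-0.01],[0,0,1.9]],[[0.007,0.056,-0.01],[0,0,0]],[[0.007,0.056,-0.01],[0,0,0]]]'; python3 -m jog '[[[0.001,0.054,-0.02],[0,0,0]],[[0,0.055,-0.02],[0,0,0]],[[0,0,-0.03],[0,0,0]],[[0,0,0],[0,0,0]]]'
python3 - <<'E'
from h import *
from scipy.spatial.transform import Rotation as R
s=ctrl.get_obs();M=R.from_rotvec(s["orientation"]).as_matrix();print(s["eef_pos"],M[:,0],M[:,2],s["joint_positions"],s["opening"])
c=ctrl.camera_info("wrist");im=ctrl.grab_frame("wrist");cv2.imwrite("pics/w1.png",im[:,:,::-1])
print(proj("wrist",[.549,.347,.053],c))
E
```

```text
t: 2.5
eef_pos: [0.4956, 0.2551, 0.2525]
orientation: [0.485, 3.103, -0.0]
wrist_force: [0.7, 0.4, 0.7]
opening: 0.01
t: 3.0
eef_pos: [0.495, 0.3617, 0.1806]
orientation: [-0.482, -3.101, 0.006]
wrist_force: [0.2, 0.3, 1.0]
opening: 0.001
[0.49499372 0.36173987 0.18058092] [-0.95281323  0.30354834  0.00231199] [-0.0034109  -0.00309007 -0.99998941] [-0.21780365  0.66598073 -0.70262157  1.66505327  0.49375185  1.00061831
  0.17242176] 0.0014690239072480248
[324.86242678 305.28510883]
```

View pics/w1.png

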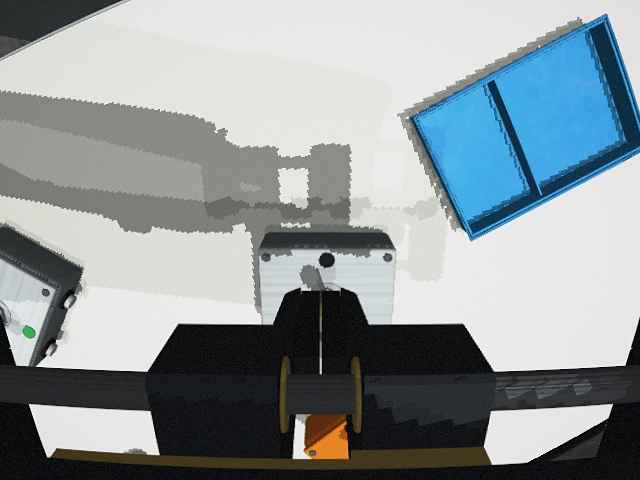

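The wrist view shows the box square to the gripper with its black dot at (327,260). The shut fingers, near (320,290), are in line on the black-dot side. I lower beside the bat.

```bash
python3 -m jog '[[[0,0.002,-0.04],[0,0,0]],[[0,0,-0.04],[0,0,0]],[[0,0,-0.018],[0,0,0]],[[0,0,0],[0,0,0]]]'
python3 - <<'E'
from h import *
im=ctrl.grab_frame("scene");cv2.imwrite("pics/s2.png",cv2.resize(im[210:340,150:320,::-1],None,fx=4,fy=4))
E
```

```text
t: 3.55
eef_pos: [0.4965, 0.3641, 0.085]
orientation: [-0.485, -3.104, 0.001]
wrist_force: [-0.4, 0.1, 0.6]
opening: 0.003
```

View pics/s2.png

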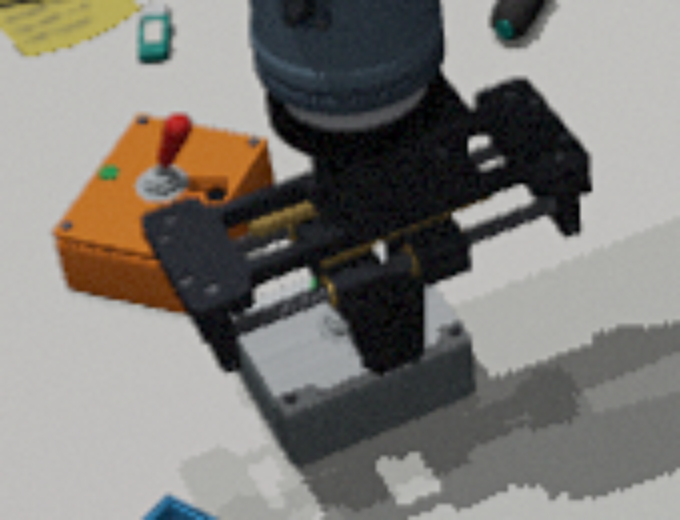

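The fingers sit over the black-dot side of the lid, clear of everything. Now I push along box +x.

```bash
python3 -m jog '[[[0.0114,-0.0036,0],[0,0,0]],[[0.0114,-0.0036,0],[0,0,0]],[[0.008,-0.0026,0],[0,0,0]],[[0.008,-0.0026,0],[0,0,0]],[[0.008,-0.0026,0],[0,0,0]]]'; python3 -m jog '[[[0.004,-0.0012,0],[0,0,0]],[[0,0,0],[0,0,0]]]'
```

```text
t: 4.22
eef_pos: [0.5437, 0.3491, 0.0846]
orientation: [-0.485, -3.104, 0.001]
wrist_force: [-8.5, 2.1, 1.0]
opening: 0.003
t: 4.47
eef_pos: [0.5437, 0.3493, 0.0843]
orientation: [-0.48, -3.099, 0.002]
wrist_force: [-8.3, 0.3, 3.8]
opening: 0.007
```

The 8 N reading fits the bat pressed against its green-side stop, with the finger face at about +4 mm. I back off, lift and check.

```bash
python3 -m jog '[[[-0.0114,0.0036,0],[0,0,0]],[[-0.019,0.006,0],[0,0,0]],[[-0.0285,0.009,0.0],[0,0,0]],[[0,0,0.05],[0,0,0]],[[0,0,0.06],[0,0,0]],[[-0.03,-0.05,0.02],[0,0,0]],[[-0.02,-0.055,0],[0,0,0]],[[0,0,0],[0,0,0]]]'
python3 -m jog '[[[0,-0.06,0],[0,0,0]],[[0,-0.06,0],[0,0,0]],[[0,0,0],[0,0,0]],[[0,0,0],[0,0,0]]]'
python3 - <<'E'
from h import *
a=ctrl.grab_frame("top");b=ctrl.grab_frame("scene")
r=lambda i,x,y:cv2.resize(i[y:y+80,x:x+100,::-1],(400,300),interpolation=cv2.INTER_CUBIC)
cv2.imwrite("pics/c3.png",np.vstack([np.hstack([r(a,160,190),r(b,190,255)]),np.hstack([r(b,300,205),r(b,330,150)])]))
u=np.array([np.cos(np.radians(-17.7)),np.sin(np.radians(-17.7)),0])
for k in(-1,1):
    P=np.array([.549,.347,.052])+k*u*.047*np.sin(.42)+[0,0,.047*np.cos(.42)];print(k,proj("top",P),proj("scene",P))
E
```

```text
t: 5.48
eef_pos: [0.4366, 0.2573, 0.2142]
orientation: [0.489, 3.103, -0.008]
wrist_force: [0.9, 0.5, 0.2]
opening: 0.003
t: 5.98
eef_pos: [0.4383, 0.1435, 0.215]
orientation: [0.482, 3.103, 0.002]
wrist_force: [0.0, 0.1, -0.4]
opening: 0.008
-1 [195.80335836 238.20526414] [237.35882085 278.15927645]
1 [202.61500374 219.28023851] [229.30043084 266.00499498]
```

View pics/c3.png

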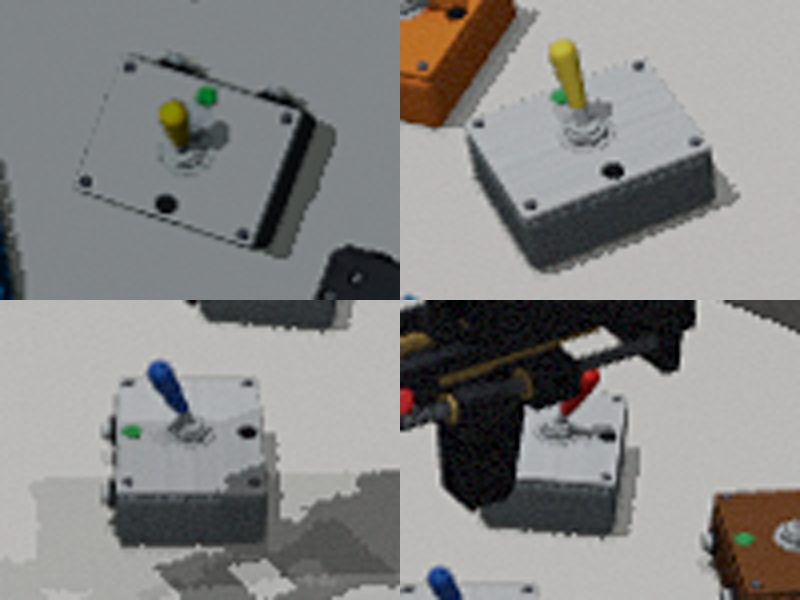

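The yellow tip is now at about (203,218) in the top view and (231,267) in the scene view. The fully-on prediction is (202.6,219.3) and (229.3,266.0), so it rests on the green side. Blue still leans to green, red still leans to black, and the gripper is clear at z 0.21 with about 0 N.

```bash
python3 -c "
from rig import ctrl
print(ctrl.finish_job())"
```

```text
the job is handed in; nothing more can be done
None
```

The yellow toggle now rests on the green-dot side, and I handed the job in at about 6 s. I pushed it over with shut fingers along the box's +x, backed off and lifted clear.

- **Yellow toggle:** its tip is within about 2 pixels of where the fully-on position should appear in both the top and scene pictures. The push ended with about 8 N against the stop.
- **Blue and red toggles:** in the last pictures blue still leans to its green dot and red to its black dot. I judged these by eye only, not by measurement.
- **Robot:** the tool stood clear of everything at z ≈ 0.21 m, with the wrist force near zero.

None of the checks failed or disagreed. The hand-in gave no verdict.

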